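# Park the rocking stamp

### The job

The rocker stamp, the wooden one with the curved foot, has been left rocking on the desk. Take hold of it between the fingers to steady it, then lay it down on its flat side in the middle of the cork mat and let go. Leave the flat-footed block stamp where it stands.

Things in the scene. Friction and masses are not known exactly. Their poses are not given: they have to be found in the camera images.
- stamp: rocker stamp, pale wood, 66 mm tall, 50 mm long, ~0.1 kg. Black rubber foot: convex, radius 55 mm about an axis along its length; at the start it keeps rocking on it up to 10 degrees each way. One side flat, the back bulges. Origin: lowest point of the foot when upright, mid length. y: along its length (level, plane ends at +-25); z: to its top; x: from flat side to back (back at +19 mm)
- stamp_flat (a point): centre of the rocker stamp's flat side: x = -16, y = 0, z = 32 mm in its frame (same axes). The flat side, the plane x = -16 mm from the foot's edge at z = 2.5 mm up to z = 60 mm, faces the robot at the start, within 35 degrees. Centre of mass near x = 0, z = 32 mm: tipped over the foot's edge by over 30 degrees towards the flat side, it falls onto it by itself
- cork_mat: square cork mat, 150 x 150 mm, 6 mm thick, fixed to the desk, empty at the start. Origin: centre of its underside; z up, x and y along its edges
- block: bystander: block stamp of the same pale wood with a flat black rubber foot, a plain box 44 mm (x) by 70 mm (y) by 54 mm tall that stands still. Origin: centre of its underside, z up
There are look-alikes about, which are no part of the job. Several things have the shape of the cork_mat; the one meant has the colours described above.

How it is judged:
By the outcome, as a careful person would: the job done as asked, in the order asked, and still so for the second after the job is handed in, with the robot touching nothing.
It also fails if it takes over 40 s, if anything falls off the work surface, if the arm or the gripper's body presses on something with over 40 N, if the wrist force passes 120 N, or if a joint passes its speed limit or range.

### The arm

A 6-joint arm with a two-finger parallel gripper is mounted at the origin on the work surface. World frame = base frame: x ahead of the robot, y to its left, z up, the work surface at z = 0. Lengths are in mm, angles in rad, forces in N, time in s.
With the tool pointing down it reaches from about 375 to 975 mm from the base axis. Payload 3.8 kg.
Tool frame: the origin (TCP) lies between the finger pads; the fingertips stand 19 mm ahead of it and the grasp point (between the pads) is the TCP; z points along the fingers, y is the line along which they close (so a half turn about z gives the same grasp; the last joint's range is limited). The gripper opens to 85 mm and grips with 20 to 120 N. Pads are 22 mm wide; open, the fingers measure 114 mm over their backs; the gripper's body (76 mm by 85 mm) begins 54 mm behind the grasp point. The pads swing forward as they close: fully open they stand 13 mm farther back than shut.
Start: joints at [1.236, 0.264, 1.604, -0, 1.274, -0.037], TCP at [198.055, 645.285, 250.28] pointing down, gripper open.
Joint ranges: [-2.63, 2.63], [-0.94, 2.18], [0.31, 2.57], [-1.31, 4.45], [0, 2.66], [-2.55, 2.55]. Speed limits (rad/s): [2.57, 2.57, 3.14, 3.14, 3.14, 3.14].

### API

Orientations are given as a rotation vector (axis times angle).
In Python, from station import ctrl gives the robot as it stands. Calls block until the motion is done:
- ctrl.move_pose(position, orientation): joint-space move of the TCP to a pose.
- ctrl.line_to(position, rate=150, rot=None, threshold=None): straight line of the TCP; rot=None keeps the orientation; rate is the mean speed in mm/s. With threshold (N) it stops when the force on the tool has changed by that much, and returns True; else False.
- ctrl.move_joints(angles): joint-space move.
- ctrl.set_gripper(opening): finger opening in mm; the grip force is fixed at half the most; returns when the fingers have stopped.
- ctrl.hold(seconds).
- ctrl.solve_ik(position, orientation): joint angles nearest the present ones, or None.
- ctrl.observe(): the state.
- ctrl.get_image(name): name is "scene" or "top" or "wrist"; returns the picture (384x512x3 uint8, blue, green, red); there is no depth.
- ctrl.camera_model(name): a dict with "fx", "fy", "cx", "cy" (pixels), "k1" (the pictures are not rectified: a ray, as slopes to the right and down, at radius r is drawn at 1 + k1 r^2 times it, then the intrinsics apply), "R" (3x3) and "t" (3): a world point X has camera coordinates R X + t. Camera axes: x right, y down, z forward; pixel columns grow to the right and rows downward; lengths in mm; the calibration is good to about 2 mm. A picture is of the moment at which its call begins: read the wrist's pose just before it. camera_model takes no time and is no camera call; for the wrist camera it gives the pose at the moment of the call.
A pose or a line that the arm cannot do raises ctrl.PlanningError and nothing moves.
- ctrl.finish_job(): hands the job in; it is judged then, once.
Trained networks look in the newest picture that a camera, given by its name, has taken for a name from the list of things; names that differ only in an ending like _2 or _b are one class to them, and where a whole thing is asked for, a point or a joint stands for the part that bears it (a point fixed in the world has none). Each returns a list of dicts, best first, with "confidence" (0 to 1); they miss things now and then, are a little off and sometimes report something else, mostly with a low value. They report only what shows in the picture. A call takes as long as a camera call. They do not tell look-alikes from the thing itself.
- ctrl.search_frame(thing, camera): "xyz" ([x, y, z] in mm, in the coordinates of the camera as it stood for that picture, good to about 4 mm: the middle of the surface that is visible of it).
- ctrl.masks_of(thing, camera): "pixels" (384x512 bool, what is visible of it).
The state is a dict: "clock": time; "qpos": joint angles; "qd": joint speeds; "tau": joint torques, N m; "eef_pos": TCP position; "tool_rot": TCP orientation; "wrist_force": force on the tool from outside, world axes, zero at the start; "ft_torque": the same for the moment, N m; "opening": finger opening in mm; "grip_force": force on a finger pad.
Only numpy, scipy, OpenCV 4.12 (cv2) and the standard library are available. Lean on these libraries where they do the work, as an engineer would, in place of code of your own. Each camera call takes 0.05 s, during which the arm holds its last target. There are 200 camera calls.

## Working session

There is one attempt and no reset: what is moved stays moved. The work goes in short steps, each a Python script; the robot and the scene stay as the last script left them, time stands still between calls to the robot, and variables do not carry over. Pictures are saved under pics/ and viewed, at most 10 in all, crops included, and the job is handed in when it is done.

```bash
mkdir -p pics; ls
python3 - <<'E'
from station import ctrl
import cv2,numpy as np
ims=[ctrl.get_image(n) for n in("scene","top")]
cv2.imwrite("pics/a.png",np.vstack([cv2.resize(np.hstack(ims),(800,300))]))
cv2.imwrite("pics/top.png",ims[1])
for n in("scene","top"):
  m=ctrl.camera_model(n);R=np.array(m["R"]);t=np.array(m["t"])
  print(n,(-R.T@t).round())
  for th in("stamp","cork_mat","block"):
    for d in ctrl.search_frame(th,n): print(n,th,round(d["confidence"],2),(R.T@(np.array(d["xyz"])-t)).round(1))
print(ctrl.observe()["clock"])
E
```

```text
pics
scene [1025.  -85.  865.]
scene stamp 0.77 [562.2 -64.5  57.1]
scene cork_mat 0.75 [341.5 -84.2   9. ]
scene cork_mat 0.7 [553.7 150.    5.6]
scene cork_mat 0.7 [560.4 -62.3  56.9]
scene cork_mat 0.64 [314.1 253.9   4.3]
scene block 0.62 [ 585.6 -282.2   54.2]
scene block 0.29 [561.  -59.4  55.9]
top [361. -28. 778.]
top stamp 0.83 [540.3 -63.7  60.4]
top cork_mat 0.93 [308.2 250.2   7.4]
top cork_mat 0.63 [539.2 146.2   5.4]
top cork_mat 0.59 [334.8 -86.8  11. ]
top block 0.75 [543.4 -63.8  59.7]
top block 0.58 [ 566.3 -282.9   53.7]
0.4
```

View pics/a.png

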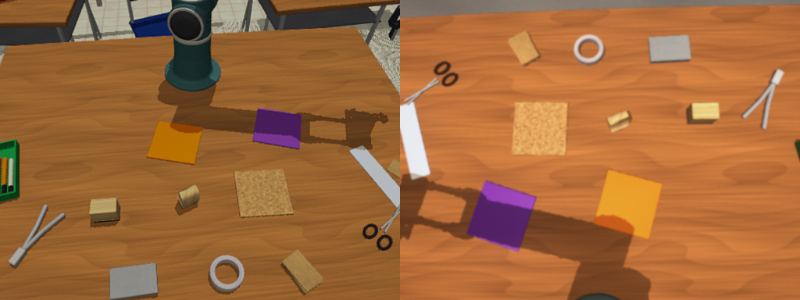

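View pics/top.png

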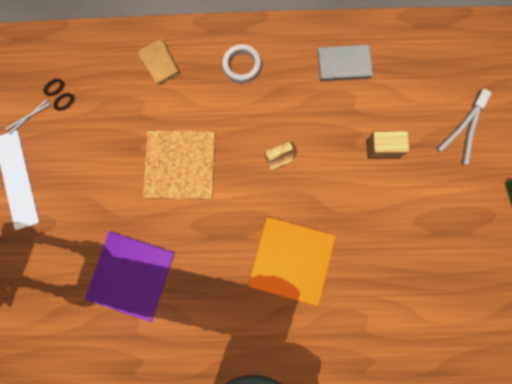

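The cork mat is the speckled one (top image around 180,165), at about (547,148). The stamp is at (280,155), about (545,-63), with its length yawed about 26°. I'll go above the stamp and look with the wrist camera.

```bash
cat > h.py <<'E'
from station import ctrl
import numpy as np, cv2
from scipy.spatial.transform import Rotation as Ro
def orient(psi,th=0,flip=False):
    """psi: yaw of stamp x (deg); th: tip towards the flat side (deg); closing line along stamp y"""
    T=np.array([[1,0,0],[0,-1,0],[0,0,-1.]])
    if flip: T=T@np.diag([-1,-1,1])
    return (Ro.from_euler('z',psi,degrees=True)*Ro.from_euler('y',-th,degrees=True)*Ro.from_matrix(T)).as_rotvec()
def onplane(cam,px,z):
    K=np.array([[cam["fx"],0,cam["cx"]],[0,cam["fy"],cam["cy"]],[0,0,1.]])
    p=np.atleast_2d(np.array(px,float))
    u=cv2.undistortPoints(p[:,None],K,np.array([cam["k1"],0,0,0,0.]))[:,0]
    R=np.array(cam["R"]);c=-R.T@np.array(cam["t"])
    d=np.c_[u,np.ones(len(u))]@R
    return c+d*((z-c[2])/d[:,2])[:,None]
E
python3 - <<'E'
from h import *
for f in(0,1):
  for n,p,ps,th in(("above",[545,-63,200],26,0),("grasp",[545,-63,38],26,0),("mat",[547,148,60],15,65),("mat",[547,148,60],26,65)):
    q=ctrl.solve_ik(p,orient(ps,th,f)); print(f,n,ps,None if q is None else np.round(q,2))
cam=ctrl.camera_model("top"); m=ctrl.get_image("top")
d=ctrl.masks_of("cork_mat","top")
for k in d:
  r=cv2.minAreaRect(np.argwhere(k["pixels"])[:,::-1].astype(np.float32)); c=onplane(cam,cv2.boxPoints(r),6)
  print(k["confidence"],c.mean(0).round(1),np.linalg.norm(np.diff(c,axis=0),axis=1).round())
E
```

```text
0 above 26 [-0.16  0.06  1.93  0.    1.15  0.96]
0 grasp 26 [-0.16  0.25  2.05  0.    0.84  0.96]
0 mat 15 None
0 mat 26 None
1 above 26 [-0.16  0.06  1.93  0.    1.15 -2.19]
1 grasp 26 [-0.16  0.25  2.05  0.    0.84 -2.19]
1 mat 15 None
1 mat 26 None
0.86 [306.1 252.9   6. ] [150. 150. 147.]
0.83 [333.9 -87.4   6. ] [151. 153. 150.]
0.7 [541.6 151.7   6. ] [153. 156. 152.]
```

```bash
python3 - <<'E'
from h import *
for f in(0,1):
  for ps in range(-180,180,15):
    r=[th for th in (40,50,60,65,70) if ctrl.solve_ik([542,152,45],orient(ps,th,f)) is not None and ctrl.solve_ik([542,152,120],orient(ps,th,f)) is not None]
    if r: print(f,ps,r,np.round(ctrl.solve_ik([542,152,120],orient(ps,r[-1],f)),2), ctrl.solve_ik([542,152,120],orient(ps,0,f)) is not None)
q=ctrl.solve_ik([545,-63,200],orient(26,0,0)); ctrl.move_joints(q)
cam=ctrl.camera_model("wrist")
for i in range(3):
  im=ctrl.get_image("wrist"); cv2.imwrite(f"pics/w{i}.png",im)
  R=np.array(cam["R"]);t=np.array(cam["t"])
  for d in ctrl.search_frame("stamp","wrist")[:1]: print(d["confidence"],(R.T@(np.array(d["xyz"])-t)).round(1))
  ctrl.hold(.1)
print((-R.T@t).round(),ctrl.observe()["clock"])
E
python3 -c "
import cv2,numpy as np
cv2.imwrite('pics/w.png',np.hstack([cv2.imread(f'pics/w{i}.png')[:,:,:] for i in (0,2)])[:, :][::1,::1] if 0 else cv2.resize(np.hstack([cv2.imread(f'pics/w{i}.png') for i in (0,2)]),(800,300)))"
```

```text
0 -180 [40, 50, 60, 65, 70] [ 0.15  0.91  1.28  0.17  2.16 -1.43] True
0 -165 [40, 50, 60, 65, 70] [ 0.24  0.93  1.26 -0.02  2.18 -1.59] True
0 -150 [40, 50, 60, 65, 70] [ 0.33  0.92  1.28 -0.21  2.15 -1.76] True
0 -135 [40, 50, 60, 65, 70] [ 0.42  0.88  1.34 -0.39  2.09 -1.9 ] True
0 -120 [40, 50, 60, 65, 70] [ 0.51  0.83  1.43 -0.55  1.98 -2.01] True
0 -105 [40, 50, 60, 65, 70] [ 0.59  0.77  1.56 -0.7   1.86 -2.09] False
0 -90 [40, 50, 60, 65, 70] [ 0.67  0.69  1.7  -0.84  1.72 -2.14] False
0 -75 [40, 50, 60, 65, 70] [ 0.73  0.6   1.86 -0.99  1.57 -2.16] False
0 -60 [50, 60, 65, 70] [ 0.78  0.51  2.03 -1.16  1.43 -2.16] False
0 -45 [50] [ 0.69  0.22  2.19 -1.11  1.02 -2.48] False
0 -15 [60, 65, 70] [ 0.69  0.22  2.51  4.27  1.01 -1.97] True
0 0 [50] [ 0.41 -0.08  2.51  4.35  0.33 -2.49] True
0 15 [40, 50] [ 0.2  -0.12  2.54  2.86  0.16 -1.33] True
0 30 [40, 50] [ 0.   -0.09  2.52  1.79  0.4  -0.59] True
0 45 [40, 50, 60, 65, 70] [-0.28  0.21  2.52  1.9   1.05 -1.16] True
0 60 [40, 50, 60, 65, 70] [-0.35  0.3   2.38  1.56  1.18 -1.08] True
0 75 [40, 50, 60, 65, 70] [-0.36  0.4   2.2
[... 1411 characters left out ...]
60, 65, 70] [-0.28  0.21  2.52  1.9   1.05  1.98] True
1 60 [50, 60, 65, 70] [-0.35  0.3   2.38  1.56  1.18  2.06] True
1 75 [50, 60, 65, 70] [-0.36  0.4   2.21  1.31  1.32  2.11] False
1 90 [40, 50, 60, 65, 70] [-0.33  0.5   2.04  1.11  1.46  2.14] False
1 105 [40, 50, 60, 65, 70] [-0.27  0.59  1.87  0.94  1.6   2.14] False
1 120 [40, 50, 60, 65, 70] [-0.2   0.68  1.71  0.8   1.74  2.11] False
1 135 [40, 50, 60, 65, 70] [-0.12  0.76  1.57  0.65  1.88  2.06] False
1 150 [40, 50, 60, 65, 70] [-0.03  0.83  1.44  0.51  2.    1.98] True
1 165 [40, 50, 60, 65, 70] [0.06 0.88 1.34 0.35 2.09 1.86] True
0.75 [555.7 -54.4  65.5]
0.89 [552.6 -55.1  64.2]
0.7 [550.7 -56.1  60.2]
[613. -28. 324.] 3.8833
```

View pics/w.png

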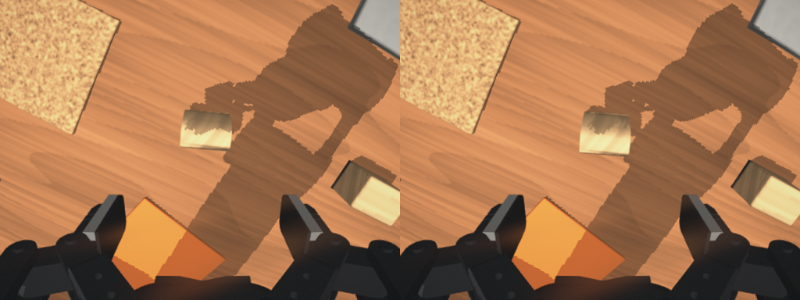

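Wrist view: the stamp shows its top and back, around (205,130) in the scaled picture. The lower edge (flat side's top edge) runs from (180,149) to (229,151), so yaw is nearly aligned. I'll fit that edge over a few frames.

Run:
```python
from h import *
cam=ctrl.camera_model("wrist")
for i in range(8):
  ctrl.get_image("wrist"); ds=ctrl.masks_of("stamp","wrist")
  ds=[d for d in ds if d["pixels"].sum()>500]
  if not ds: continue
  m=ds[0]["pixels"]; n,l,s,_=cv2.connectedComponentsWithStats(m.astype(np.uint8)); m=l==1+s[1:,4].argmax()
  cols=np.where(m.any(0))[0]; lo,hi=cols[0],cols[-1]; c=np.arange(lo+6,hi-5)
  r=np.array([np.where(m[:,k])[0].max() for k in c]); tp=np.array([np.where(m[:,k])[0].min() for k in c])
  a=np.polyfit(c,r,1); P=onplane(cam,[[lo,np.polyval(a,lo)],[hi+1,np.polyval(a,hi+1)]],60)
  v=P[0]-P[1]; psi=np.degrees(np.arctan2(-v[0],v[1]))
  b=np.polyfit(c,tp,1);Q=onplane(cam,[[(lo+hi)/2,np.polyval(b,(lo+hi)/2)]],0)
  print(round(ds[0]["confidence"],2),P.mean(0).round(1),"L",np.linalg.norm(v).round(1),"psi",psi.round(1),"topedge@0",Q[0].round(1),lo,hi)
  ctrl.hold(.03)
print(ctrl.observe()["clock"])
```

```text
0.72 [539.6 -68.1  60. ] L 53.9 psi 20.8 topedge@0 [564.3 -56.2   0. ] 230 296
0.77 [531.1 -70.9  60. ] L 53.6 psi 20.9 topedge@0 [560.7 -56.4   0. ] 229 294
0.78 [531.8 -71.   60. ] L 52.8 psi 20.5 topedge@0 [561.6 -56.5   0. ] 230 294
0.85 [539.9 -68.   60. ] L 53.9 psi 20.5 topedge@0 [564.4 -56.1   0. ] 230 296
0.81 [536.2 -69.4  60. ] L 53.4 psi 20.2 topedge@0 [563.4 -56.1   0. ] 230 295
0.71 [529.5 -71.7  60. ] L 53.6 psi 21.9 topedge@0 [561.1 -56.2   0. ] 229 294
0.8 [535.3 -69.8  60. ] L 53.4 psi 20.8 topedge@0 [562.6 -56.5   0. ] 230 295
0.9 [539.8 -68.5  60. ] L 54.8 psi 20.4 topedge@0 [564.9 -56.4   0. ] 230 297
4.95
```

Run:
```python
from h import *
o=orient(20.8)
ctrl.move_pose([550,-64,130],o)
print(ctrl.line_to([550,-64,36],rate=100,threshold=15))
ctrl.set_gripper(30)
s=ctrl.observe(); print(s["opening"],s["grip_force"],s["clock"])
ctrl.line_to([550,-64,150],rate=150)
s=ctrl.observe(); print(s["opening"],s["grip_force"],s["clock"])
a=ctrl.get_image("scene"); w=ctrl.get_image("wrist")
cv2.imwrite("pics/g.png",np.hstack([cv2.resize(a[150:320,140:340],(470,400)),cv2.resize(w,(330,400))]))
```

```text
False
49.606950469767234 62.17479228973389 6.85
49.305167993280136 62.14382886886597 7.7583
```

View pics/g.png

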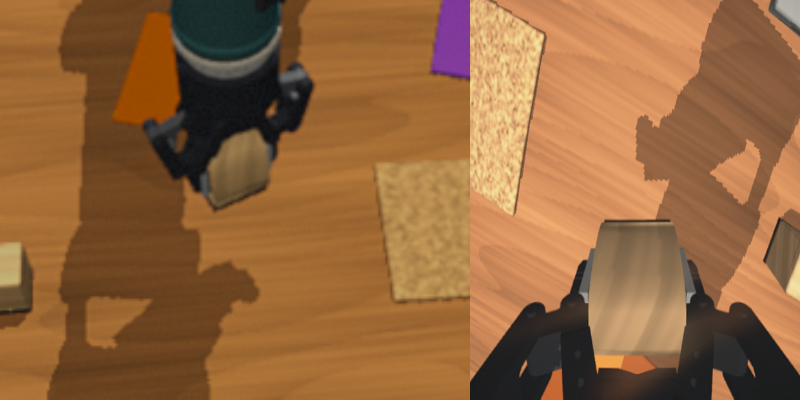

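Run:
```python
from h import *
ps,th=120,65; o=orient(ps,th); h=np.array([np.cos(np.radians(ps)),np.sin(np.radians(ps)),0])
t=np.radians(th); M=np.array([542,151.5,6.])
P=M+h*(29.5+16*np.cos(t)-33.5*np.sin(t))+[0,0,16*np.sin(t)+33.5*np.cos(t)]
print(P, ctrl.solve_ik(P,o) is not None)
ctrl.move_pose(P+[0,0,120],o)
ctrl.line_to(P+[0,0,20],rate=120)
print(ctrl.line_to(P-[0,0,8],rate=25,threshold=4))
s=ctrl.observe(); print(s["eef_pos"],P,s["wrist_force"],s["opening"],s["clock"])
a=ctrl.get_image("scene")
cv2.imwrite("pics/p.png",cv2.resize(a[170:320,260:420],(640,600)))
```

```text
[539.04970934 156.61005332  34.65863636] True
True
[538.90514671 156.63309749  34.37542334] [539.04970934 156.61005332  34.65863636] [ 1.30752402 -0.9451922   5.30490717] 49.39712368092092 11.3917
```

View pics/p.png

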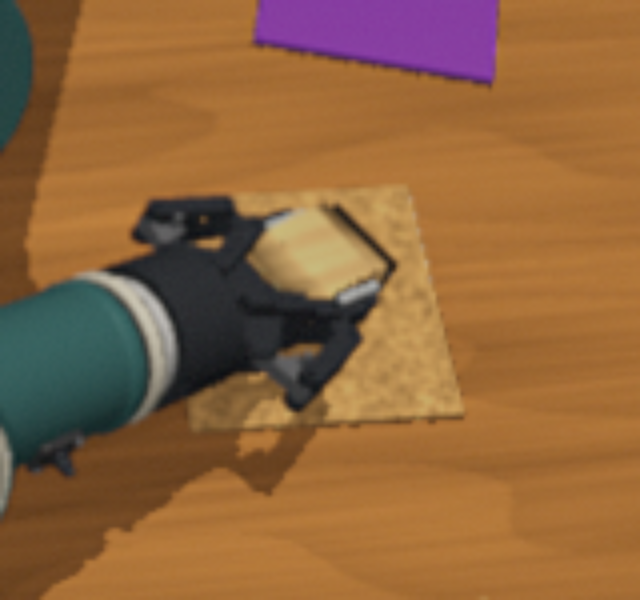

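The stamp is tipped with its foot edge touching the mat. Contact came at the predicted height, and the stamp is at (320,255) over the mat. Releasing.

Run:
```python
from h import *
ctrl.set_gripper(85); ctrl.hold(.6)
s=ctrl.observe(); p=np.array(s["eef_pos"]); z=Ro.from_rotvec(s["tool_rot"]).apply([0,0,1])
print(s["opening"],s["wrist_force"])
print(ctrl.line_to(p-z*110+[0,0,30],rate=120,threshold=15))
p=np.array(ctrl.observe()["eef_pos"]); 
ctrl.line_to(p+[0,-60,100],rate=150)
a=ctrl.get_image("scene"); b=ctrl.get_image("top"); cam=ctrl.camera_model("top")
for d in ctrl.masks_of("stamp","top"):
  r=cv2.minAreaRect(np.argwhere(d["pixels"])[:,::-1].astype(np.float32)); c=onplane(cam,cv2.boxPoints(r),30)
  print(d["confidence"],c.mean(0).round(1),np.linalg.norm(np.diff(c,axis=0),axis=1).round())
print(ctrl.observe()["clock"])
cv2.imwrite("pics/r.png",np.hstack([cv2.resize(a[170:320,260:420],(400,400)),cv2.resize(b[110:220,125:235],(400,400))]))
```

```text
85.0526669152881 [ 0.12896017 -0.18444712  0.05521531]
False
0.69 [542.7 141.6  30. ] [55. 62. 54.]
14.7667
```

View pics/r.png

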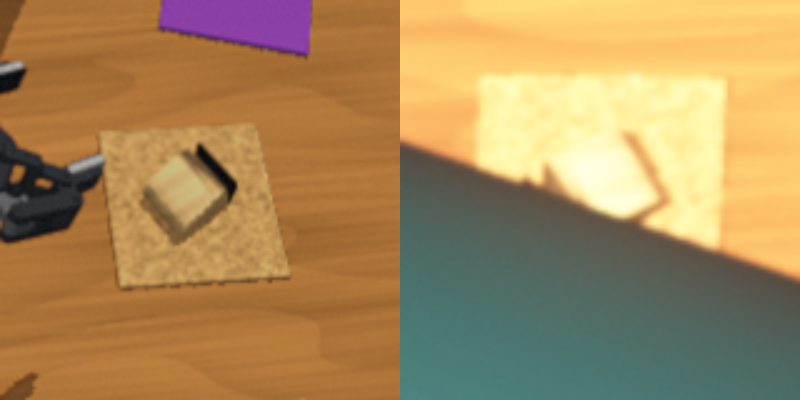

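The stamp lies flat, with its black foot to the upper right. Its base is at about (190,200) in the left crop, and the mat centre is at (190,203). The gripper is clear.

```bash
python3 -c "
from station import ctrl
print(ctrl.finish_job())"
```

```text
the job is handed in; nothing more can be done
None
```

I gripped the rocker stamp to steady it, laid it on its flat side near the middle of the cork mat, let go, and handed the job in at about 15 s; the block stamp was not touched.

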